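# Dispense a vial with the rocker gate

### The job

The two-lane dispenser holds a capped vial behind one gate and a short steel pin behind the other. With the fingertips, press down the paddle of the lane that holds the vial so that its gate lifts, and keep it down until the vial has rolled out into the catch tray; then let the paddle come back up so the gate shuts. Do not touch the vial or the pin, leave the pin's paddle alone and its gate shut, and do not disturb the loose things around.

Things in the scene. Friction and masses are not known exactly. Their poses are not given: they have to be found in the camera images.
- dispenser: Two-lane gravity dispenser, aluminium and steel, 255 x 180 x 96 mm, fixed. Origin: on the worktop between the lanes. Its +x runs from catch tray to paddles, +y from the left to the right lane (as the robot sees them). Paddles towards the robot, tray away from it, turned up to 0.4 rad either way. Lanes, 52 mm wide inside, centred at y = +45 mm (right) and -45 mm (left), walls 12 mm, slope down 18 degrees to the tray; lip 28 mm high at x = -50 mm.
- tray (a point): Middle of the floor of the one catch tray below both lanes' lips, 6 mm above the worktop: 80 mm along dispenser x (-130 to -50 mm), 176 mm along y inside, walls 4 mm thick, rim 32 mm high.
- vial: Capped white plastic vial, 22 mm diameter, 46 mm long, about 12 g, lying across one lane (which one varies) against its gate, middle at dispenser x = -17 mm. Origin: centre of its bottom end; its z runs along its axis to the cap, to the dispenser's -y at the start. It rolls out by itself in about a second once its gate is up.
- pin: Plain steel dowel pin, 22 mm diameter, 30 mm long, lying the same way in the other lane, against that gate. Origin: centre of one end face; its own z is its axis. It must stay there.
- paddle_right (a point): Middle of the top of the right lane's paddle: dispenser x = +107, y = +45 mm, 92 mm above the worktop when up. Flat ribbed grey pad, 46 mm along dispenser y, 34 mm along x; sinks about 27 mm when fully pressed. 44 mm lie between the two pads.
- paddle_left (a point): The same for the left lane's paddle (dispenser y = -45 mm). Mind when swinging in from the right: an inspection camera on a boom hangs over the fixture to the right of the dispenser, about 0.16 m right of the robot's middle line; pass it close to the base, within 0.35 m of its axis.
- rocker_right (a joint): Right lane's rocker, an open steel frame over the lane, pivot at dispenser x = +40 mm, 85 mm high, gate plate at x = -30 mm, paddle at the other end. rad: 0 = paddle up, gate shut; 0.42 = paddle fully down on its stop. The vial passes from 0.25; 0.35 (paddle 23 mm down) is well open. A spring returns it to 0; pressing the pad's middle takes 3 N at first, 6 N at the bottom.
- rocker_left (a joint): The same for the left lane's rocker.
- weight: Loose bright calibration weight with a knob, 30 mm diameter, 45 mm high, a bystander to the right of the paddles. Origin: centre of its underside.
- jar: Loose screw-lid jar, 52 mm diameter, 55 mm high, a bystander to the right of the dispenser, further from the robot. Origin: centre of its underside.
- tape_roll: Loose roll of masking tape lying flat, 90 mm diameter, 24 mm high, a bystander to the left of the dispenser. Origin: centre of its underside.
Things that resemble listed ones, but are neither listed nor needed, are in the scene too. Leave any brown or green look-alike of the vial alone.

How it is judged:
By the outcome, as a careful person would: the job done as asked, in the order asked, and still so for the second after the job is handed in, with the robot touching nothing.
It also fails if it takes over 40 s, if anything falls off the work surface, if the arm or the gripper's body presses on something with over 40 N, if the wrist force passes 120 N, or if a joint passes its speed limit or range.

### The arm

A 6-joint arm with a two-finger parallel gripper is mounted at the origin on a cart in front of the work surface, level with it; the furniture and walls round the work are solid. World frame = base frame: x ahead of the robot, y to its left, z up, the work surface at z = 0. Lengths are in m, angles in rad, forces in N, time in s.
With the tool pointing down it reaches from about 0.25 to 0.775 m from the base axis. Payload 4 kg.
Tool frame: the origin (TCP) lies at the very end of the fingers, on their centre line; the grasp point (between the pads) lies 19 mm behind it; z points along the fingers, y is the line along which they close (so a half turn about z gives the same grasp; the last joint's range is limited). The gripper opens to 94 mm and grips with 3 to 60 N. Pads are 16 mm wide; open, the fingers measure 119 mm over their backs; the gripper's body (75 mm by 177 mm) begins 78 mm behind the grasp point.
Start: joints at [-1.272, 0.087, 1.371, -0, 1.684, -0.103], TCP at [0.215, -0.506, 0.206] pointing down, gripper open.
Joint ranges: [-3.1, 3.1], [-0.76, 2.03], [0.27, 2.55], [-1.08, 4.22], [0.17, 2.65], [-2.57, 2.57]. Speed limits (rad/s): [2.79, 2.79, 3.14, 3.14, 3.14, 3.14].

### API

Orientations are given as a unit quaternion [x, y, z, w].
In Python, from cell import arm gives the robot as it stands.
- The arm moves only by the shell command python3 -m jog 'ROWS' [FORCE]. ROWS is text: rows parted by semicolons, each of 7 numbers parted by spaces: the shift along the tool's x, y, z in m, then the turn, a rotation vector about the tool's x, y, z in degrees, then the closure, from 0 (fully open) to 1 (shut). In form: tx ty tz rx ry rz claw; .... A call has 1 to 5 rows; each row is the pose to reach, as a shift and turn from the pose commanded when the call began, along the tool's axes at that moment; what a row does not reach only later rows make up. A row lasts 1/10 s, in which the tool goes at most 50 mm and 8.59 degrees, less where a joint would pass 70% of its speed; a pose out of reach is approached as far as the arm can. A call with a gripper value outside its range is refused whole. The fingers move at their own pace and stop on an object; FORCE is the grip in N (left out, the last holds). Time passes only in rows, so rows that repeat a pose let the fingers close. It gives the time, the measured TCP pose, the force, the opening and the grip force at its end, in the units of the state.
- arm.get_state(): the state, without advancing time (a new reading comes with each control period).
- arm.capture(name): name is "scene" or "top" or "wrist"; returns the picture (480x640x3 uint8, blue, green, red); there is no depth.
- arm.camera_info(name): a dict with "intrinsics" (3x3 intrinsics, pixels), "extrinsics" (4x4, takes a point from world to camera coordinates). Camera axes: x right, y up, looking along -z (the intrinsics and any distortion apply to the point x, -y, -z); pixel columns grow to the right and rows downward; lengths in m; the calibration is good to about 2 mm. The wrist camera is an equidistant fisheye: a pixel r from the principal point sees the ray r / f radians off the axis. A picture is of the moment at which its call begins: read the wrist's pose just before it. camera_info takes no time and is no camera call; for the wrist camera it gives the pose at the moment of the call.
- arm.close_job(): hands the job in; it is judged then, once.
Trained networks look in the newest picture that a camera, given by its name, has taken for a name from the list of things; names that differ only in an ending like _2 or _b are one class to them, and where a whole thing is asked for, a point or a joint stands for the part that bears it (a point fixed in the world has none). Each returns a list of dicts, best first, with "score" (0 to 1); they miss things now and then, are a little off and sometimes report something else, mostly with a low value. They report only what shows in the picture. A call takes as long as a camera call. They do not tell look-alikes from the thing itself.
- arm.masks_of(label, camera): "pixels" (480x640 bool, what is visible of it) and "uv" ([column, row] in pixels, amid what is visible of it).
The state is a dict: "t": time; "q": joint angles; "qvel": joint speeds; "effort": joint torques, N m; "eef_pos": TCP position; "eef_rot": TCP orientation; "contact_force": force on the tool from outside, world axes, zero at the start; "torque": the same for the moment, N m; "finger_gap": finger opening in m; "finger_force": force on a finger pad.
Only numpy, scipy, OpenCV 4.12 (cv2) and the standard library are available. Lean on these libraries where they do the work, as an engineer would, in place of code of your own. Each camera call takes 0.05 s, during which the arm holds its last target. There are 200 camera calls.

## Working session

There is one attempt and no reset: what is moved stays moved. The work goes in short steps, Python scripts to look and compute and a shell command to move; the robot and the scene stay as the last step left them, time stands still between calls to the robot, and variables do not carry over. Pictures are saved under pics/ and viewed, at most 10 in all, crops included, and the job is handed in when it is done.

```bash
mkdir -p pics; python3 - <<'E'
from cell import arm
import cv2,numpy as np
a=arm.capture("scene");b=arm.capture("top")
cv2.imwrite("pics/s.png",a);cv2.imwrite("pics/t.png",b)
for c in("top","scene"):
  i=arm.camera_info(c);print(c,np.round(i["intrinsics"],1).tolist(),np.round(i["extrinsics"],3).tolist(),[k for k in i])
  for l in("dispenser","vial","pin","paddle_right","weight","jar","tape_roll"):
    print(l,[(round(d["score"],2),np.round(d["uv"]).tolist(),int(d["pixels"].sum())) for d in arm.masks_of(l,c)[:4]])
s=arm.get_state();print(s["t"],s["eef_pos"],s["eef_rot"])
E
```

```text
top [[527.7, 0.0, 319.7], [0.0, 527.7, 242.8], [0.0, 0.0, 1.0]] [[0.044, -0.999, 0.002, 0.273], [0.978, 0.044, 0.206, -0.606], [-0.206, -0.007, 0.979, -0.948], [0.0, 0.0, 0.0, 1.0]] ['intrinsics', 'extrinsics']
dispenser [(0.91, [310.0, 246.0], 10170), (0.72, [424.0, 189.0], 698), (0.64, [277.0, 275.0], 1152)]
vial [(0.74, [334.0, 239.0], 246), (0.69, [398.0, 290.0], 255), (0.47, [392.0, 235.0], 233)]
pin [(0.51, [291.0, 235.0], 141)]
paddle_right [(0.56, [327.0, 291.0], 951)]
weight [(0.7, [449.0, 322.0], 257)]
jar [(0.68, [425.0, 189.0], 674), (0.41, [324.0, 295.0], 1197)]
tape_roll [(0.68, [182.0, 277.0], 751)]
scene [[596.0, 0.0, 308.9], [0.0, 596.0, 235.7], [0.0, 0.0, 1.0]] [[-0.565, -0.825, 0.021, 0.564], [0.377, -0.235, 0.896, -0.227], [-0.734, 0.514, 0.444, -0.807], [0.0, 0.0, 0.0, 1.0]] ['intrinsics', 'extrinsics']
dispenser []
vial [(0.61, [316.0, 243.0], 88), (0.5, [398.0, 268.0], 240), (0.43, [357.0, 244.0], 131)]
pin [(0.56, [269.0, 253.0], 163)]
paddle_right [(0.8, [315.0, 238.0], 1125)]
weight [(0.73, [450.0, 263.0], 357), (0.33, [319.0, 237.0], 1319)]
jar [(0.91, [348.0, 210.0], 706)]
tape_roll [(0.62, [195.0, 351.0], 1859), (0.57, [316.0, 236.0], 1191)]
0.8 [ 0.21507574 -0.50622961  0.2055456 ] [9.79891960e-01 1.99528798e-01 1.94888731e-05 7.45481115e-05]
```

View pics/s.png

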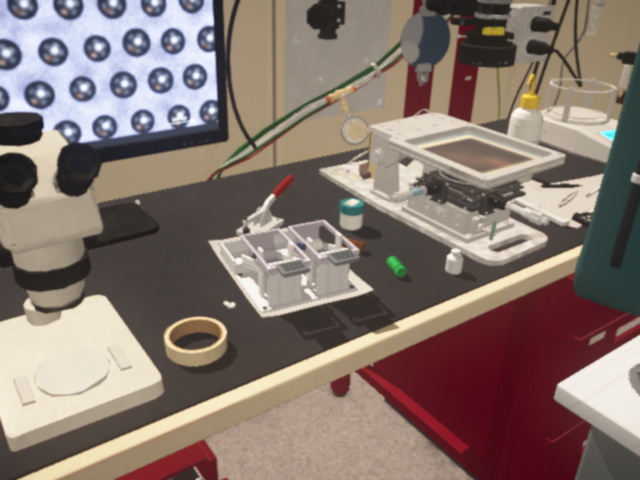

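View pics/t.png

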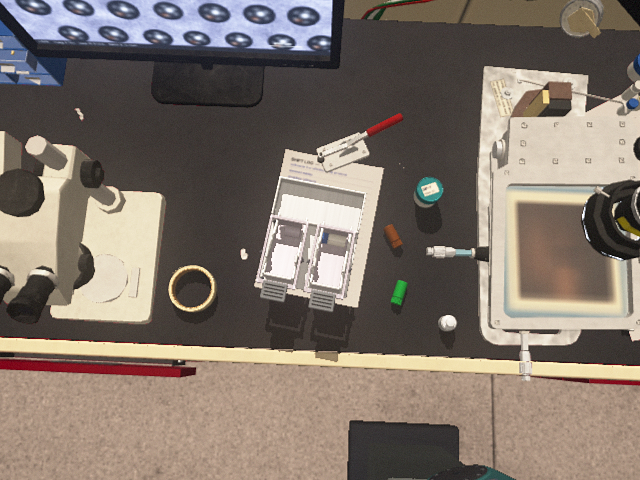

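The vial candidates in the top view are a white body with a blue cap in the right lane (334,239), a green one loose on the bench (398,290) and a brown one loose (392,235). The first fits: it is white and lies in a lane. The pin is in the left lane at (291,235). Next I fit the dispenser pose and confirm this in a crop.

```bash
cat > h.py <<'E'
import numpy as np,cv2
from cell import arm
def proj(c,P,i=None):
    i=i or arm.camera_info(c);K=np.array(i["intrinsics"]);E=np.array(i["extrinsics"])
    p=np.atleast_2d(P)@E[:3,:3].T+E[:3,3];p=p*[1,-1,-1]
    if c=="wrist":
        r=np.hypot(p[:,0],p[:,1])+1e-12;th=np.arctan2(r,p[:,2]);q=np.c_[p[:,0]/r*th,p[:,1]/r*th]
    else: q=p[:,:2]/p[:,2:]
    return q*[K[0,0],K[1,1]]+K[:2,2]
def ray(c,uv,z):
    i=arm.camera_info(c);K=np.array(i["intrinsics"]);E=np.array(i["extrinsics"]);R=E[:3,:3]
    d=R.T@(np.array([(uv[0]-K[0,2])/K[0,0],-(uv[1]-K[1,2])/K[1,1],-1]));o=-R.T@E[:3,3]
    return o+d*(z-o[2])/d[2]
def world(pose,P):  # pose x,y,yaw of dispenser +x
    x,y,a=pose;c,s=np.cos(a),np.sin(a);P=np.atleast_2d(P).astype(float)
    return np.c_[x+c*P[:,0]-s*P[:,1],y+s*P[:,0]+c*P[:,1],P[:,2]]
E
python3 - <<'E'
from h import *
l,r=ray("top",(273.5,290),.092),ray("top",(322.5,300),.092)
print(l,r)
d=r-l;yaw=np.arctan2(d[1],d[0])-np.pi/2;m=(l+r)/2
x0=[m[0]-.107*np.cos(yaw),m[1]-.107*np.sin(yaw),yaw]
# refine with tray far corners (rim) & pads
from scipy.optimize import least_squares
P=[[.107,-.045,.092],[.107,.045,.092],[-.134,-.092,.032],[-.134,.092,.032]];uv=np.array([[273.5,290],[322.5,300],[281,179],[367,193]])
f=least_squares(lambda p:(proj("top",world(p,P))-uv).ravel(),x0);print(x0,f.x,np.linalg.norm(d),f.fun.round(1))
np.save("pose.npy",f.x)
print("paddles",world(f.x,P[:2]))
out=[]
pads=[[.107+sx*.017,s*.045+sy*.023,.092] for s in(-1,1) for sx,sy in((-1,-1),(-1,1),(1,1),(1,-1))]
tray=[[-.134,-.092,.032],[-.134,.092,.032],[-.05,.092,.032],[-.05,-.092,.032]]
for c,(u,v,w,h) in(("top",(240,150,180,170)),("scene",(200,200,200,120))):
  im=arm.capture(c);k=400/w;cr=cv2.resize(im[v:v+h,u:u+w],None,fx=k,fy=k,interpolation=cv2.INTER_CUBIC)
  q=(proj(c,world(f.x,pads+tray))-[u,v])*k
  for j in range(0,12,4): cv2.polylines(cr,[q[j:j+4].astype(int)],True,(0,0,255),1)
  out.append(cv2.copyMakeBorder(cr,0,400-min(400,cr.shape[0]),0,0,0)[:400])
cv2.imwrite("pics/c.png",np.hstack(out))
print("weight",ray("top",(448,323),.03),"jar",ray("top",(429,189),.05), "cam px at z .1/.2", ray("top",(430,252),.1),ray("top",(430,252),.2))
E
```

```text
[0.4949328  0.38021325 0.092     ] [0.48069587 0.29015463 0.092     ]
[np.float64(0.5935018704986118), np.float64(0.3184763069902381), np.float64(-3.2983803388113175)] [ 0.5896572   0.31828076 -3.29808204] 0.0911769920533466 [ 0.3  2.2 -0.3  2.1 -1.6 -4.2  1.6 -0.8]
paddles [[0.490978   0.37940699 0.092     ]
 [0.47695137 0.29050674 0.092     ]]
weight [0.45351937 0.04753372 0.03      ] jar [0.71398173 0.08847964 0.05      ] cam px at z .1/.2 [0.57668166 0.09667654 0.1       ] [0.55654864 0.11733857 0.2       ]
```

View pics/c.png

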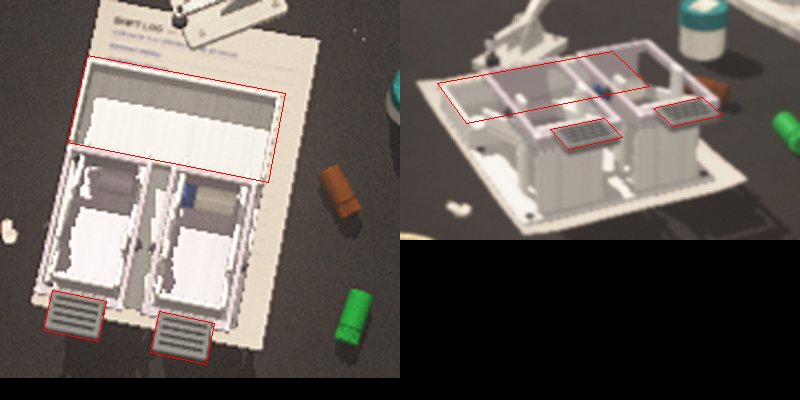

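The overlay fits. In the right lane (crop ~210,195) lies the white vial with its blue cap to the left. The left lane holds the grey steel pin (~115,180), and the green and brown ones lie loose outside. So I press paddle_right, at about (0.477, 0.29). I retract first, then swing round close to the base with the fingers closing.

```bash
python3 -m jog '0.006 -0.232 0 0 0 0 1;0.006 -0.232 0 0 0 0 1;0.006 -0.232 0 0 0 0 1;0.006 -0.232 0 0 0 0 1;0.006 -0.232 0 0 0 0 1' 20
python3 -m jog '0.203 -0.12 0 0 0 0 1;0.203 -0.12 0 0 0 0 1;0.203 -0.12 0 0 0 0 1;0.203 -0.12 0 0 0 0 1;0.203 -0.12 0 0 0 0 1'
```

```text
t: 1.4
eef_pos: [0.1291, -0.2879, 0.2055]
eef_rot: [0.98, 0.2, -0.0, 0.0]
contact_force: [0.3, -0.3, -0.2]
finger_gap: 0.0576
finger_force: 0.0
t: 1.9
eef_pos: [0.2707, -0.0983, 0.206]
eef_rot: [0.98, 0.2, 0.001, 0.001]
contact_force: [0.0, -1.1, 0.5]
finger_gap: 0.0173
finger_force: 0.0
```

```bash
python3 -m jog '0.095 -0.199 0 0 0 0 1;0.095 -0.199 0 0 0 0 1;0.095 -0.199 0 0 0 0 1;0.095 -0.199 0 0 0 0 1;0.095 -0.199 0 0 0 0 1'
python3 -m jog '0.248 -0.08 0 0 0 0 1;0.248 -0.08 0 0 0 0 1;0.248 -0.08 0 0 0 0 1;0.248 -0.08 0 0 0 0 1;0.248 -0.08 0 0 0 0 1'
python3 -m jog '0.014 -0.004 0.06 0 0 0 1;0.014 -0.004 0.06 0 0 0 1;0.014 -0.004 0.06 0 0 0 1'
python3 - <<'E'
from h import *
p=np.load("pose.npy");s=arm.get_state();print(s["eef_pos"],s["q"])
tgt=world(p,[[.107,.045,.092]]);pads=[[.107+sx*.017,.045*s+sy*.023,.092] for s in(-1,1) for sx,sy in((-1,-1),(-1,1),(1,1),(1,-1))]
out=[]
for c in("wrist","top"):
  i=arm.camera_info(c);im=arm.capture(c);q=proj(c,world(p,pads),i);t=proj(c,np.array([s["eef_pos"]]),i)
  u,v=(np.clip(q.mean(0)-100,0,[440,280])).astype(int) if c=="top" else (0,0)
  k=2 if c=="top" else .625
  cr=cv2.resize(im[v:v+200,u:u+200] if c=="top" else im,None,fx=k,fy=k,interpolation=cv2.INTER_CUBIC)
  for j in(0,4): cv2.polylines(cr,[((q[j:j+4]-[u,v])*k).astype(int)],True,(0,0,255),1)
  cv2.circle(cr,tuple(((t[0]-[u,v])*k).astype(int)),3,(0,255,255),1)
  out.append(cv2.copyMakeBorder(cr,0,400-cr.shape[0],0,0,0))
cv2.imwrite("pics/d.png",np.hstack(out))
E
```

```text
t: 2.4
eef_pos: [0.2784, 0.1236, 0.2058]
eef_rot: [0.979, 0.203, 0.001, -0.001]
contact_force: [0.7, -0.8, 0.4]
finger_gap: 0.0005
finger_force: 0.0
t: 2.9
eef_pos: [0.4696, 0.2851, 0.2053]
eef_rot: [0.98, 0.2, 0.0, 0.0]
contact_force: [0.7, 0.1, 1.1]
finger_gap: 0.0006
finger_force: 0.0
t: 3.2
eef_pos: [0.4774, 0.2915, 0.1419]
eef_rot: [0.98, 0.2, -0.004, 0.001]
contact_force: [-0.6, -0.1, -0.0]
finger_gap: 0.0008
finger_force: 0.0
[0.47741998 0.29151558 0.14190443] [ 4.46943236e-01  1.35270971e-01  1.44407886e+00 -1.86711927e-04
  1.57066062e+00  1.61581409e+00]
```

View pics/d.png

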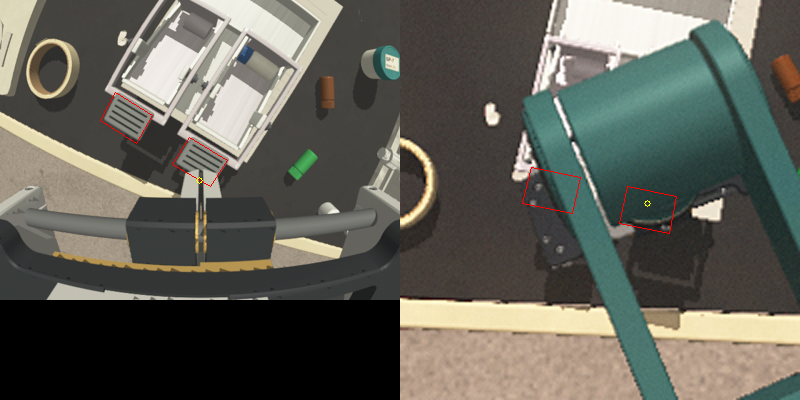

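The wrist view shows the predicted right pad outline (200,160) lying on the real pad, with the vial in the right lane (260,65) and the pin in the left (195,20). The TCP is over the pad's middle, so I press and hold.

```bash
python3 -m jog '0 0 0.03 0 0 0 1;0 0 0.048 0 0 0 1;0 0 0.06 0 0 0 1;0 0 0.07 0 0 0 1;0 0 0.078 0 0 0 1'
python3 -m jog '0 0 0 0 0 0 1;0 0 0 0 0 0 1;0 0 0 0 0 0 1;0 0 0 0 0 0 1;0 0 0 0 0 0 1'
python3 - <<'E'
from h import *
im=arm.capture("wrist");cv2.imwrite("pics/e.png",im[:300])
E
```

```text
t: 3.8
eef_pos: [0.481, 0.2922, 0.0698]
eef_rot: [0.98, 0.199, 0.002, 0.0]
contact_force: [-0.3, -3.6, 6.7]
finger_gap: 0.0001
finger_force: 3.1
t: 4.3
eef_pos: [0.4809, 0.2923, 0.07]
eef_rot: [0.98, 0.199, 0.002, 0.0]
contact_force: [-1.6, -2.6, 5.3]
finger_gap: 0.0005
finger_force: 2.9
```

View pics/e.png

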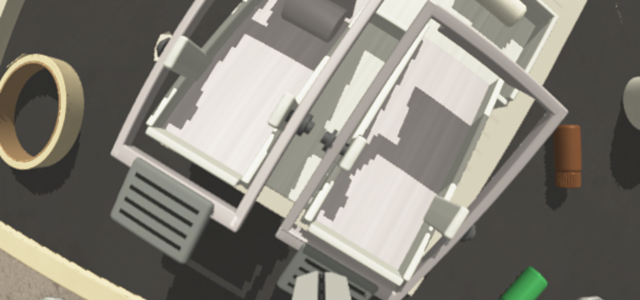

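The right paddle is down and the right lane is empty. The vial shows in the tray at (505,8), and the pin is still in the left lane (315,15). I hold a moment longer, then rise slowly.

```bash
python3 -m jog '0 0 0 0 0 0 1;0 0 0 0 0 0 1;0 0 0 0 0 0 1;0 0 0 0 0 0 1;0 0 0 0 0 0 1'
python3 -m jog '0 0 -0.008 0 0 0 1;0 0 -0.016 0 0 0 1;0 0 -0.024 0 0 0 1;0 0 -0.034 0 0 0 1;0 0 -0.05 0 0 0 1'
python3 -m jog '0 0 -0.03 0 0 0 1;0 0 -0.06 0 0 0 1;0 0 -0.08 0 0 0 1;0 0 -0.08 0 0 0 1;0 0 -0.08 0 0 0 1'
python3 -m jog '-0.12 0.04 0 0 0 0 1;-0.12 0.04 0 0 0 0 1;-0.12 0.04 0 0 0 0 1;-0.12 0.04 0 0 0 0 1;-0.12 0.04 0 0 0 0 1'
python3 - <<'E'
from h import *
a=arm.capture("wrist")[:300,:];b=arm.capture("top")[140:340,160:460]
b=cv2.resize(b,(450,300))
cv2.imwrite("pics/f.png",np.hstack([cv2.resize(a[:,120:520],(350,262),interpolation=cv2.INTER_AREA),b[:262]]))
E
```

```text
t: 4.85
eef_pos: [0.4809, 0.2923, 0.07]
eef_rot: [0.98, 0.199, 0.002, 0.0]
contact_force: [-2.2, -2.6, 5.4]
finger_gap: 0.0003
finger_force: 2.9
t: 5.35
eef_pos: [0.4797, 0.2927, 0.1172]
eef_rot: [0.98, 0.2, -0.0, -0.0]
contact_force: [0.5, 0.1, 0.4]
finger_gap: 0.0006
finger_force: 0.0
t: 5.85
eef_pos: [0.48, 0.2928, 0.1973]
eef_rot: [0.98, 0.2, 0.001, -0.0]
contact_force: [-1.4, 0.1, -0.9]
finger_gap: 0.0002
finger_force: 0.0
t: 6.35
eef_pos: [0.3846, 0.2088, 0.1962]
eef_rot: [0.98, 0.199, -0.001, -0.0]
contact_force: [0.8, -0.4, -0.5]
finger_gap: 0.0006
finger_force: 0.0
```

View pics/f.png

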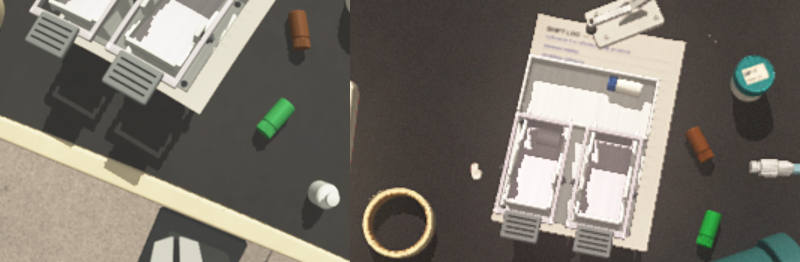

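The vial lies in the catch tray (625,85). The pin is still in the left lane (545,135), both paddles are up, and the bystanders haven't moved.

```bash
python3 -c "
from cell import arm
print(arm.close_job())"
```

```text
the job is handed in; nothing more can be done
None
```

The job is handed in at about 6.5 s: pressing the right paddle rolled the vial into the catch tray, the paddle came back up, and the pin, its paddle and the loose things look undisturbed in the last pictures.

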